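# Set the bench thickness gauge on a toy-lorry block

## Task

Bring the beech block lying on the bench gauge's plate home into the corner, so that it sits flush against both the back fence and the side fence under the dial. Then press the gauge's sliding arm down until the sprung foot stands on the block and is pushed in about half its travel, 6 mm, so the needle points straight down; never drive the foot right up to its stop. Leave the gauge standing on the block with hands off, and leave the goat, mallet and strip beside the gauge alone.

Things in the scene. Friction and masses are not known exactly. Their poses are not given: they have to be found in the camera images.
- gauge: Bench thickness gauge, fixed: steel-topped plate on a grey base, 295 x 150 mm (x -150 to +145, y -55 to +95 in its frame), top 20 mm above the bench. Origin: on the bench exactly under the dial foot's axis; x points from the foot to the column, y left, z up. A 28 mm steel column stands at x +110 and ends 237 mm above the bench. All frame values below are this frame's, in mm.
- back_fence (a point): Foot of the back fence's face on the plate, at x +40, y 0, z 20. The fence is a dark steel bar 12 mm thick, 20 mm high, its face (towards -x) at x +40, running from y -42 to +60.
- side_fence (a point): Foot of the side fence's face on the plate, at x -20, y -30, z 20. The fence is a dark steel bar 12 mm thick, 20 mm high, its face (towards +y) at y -30, running from x -110 to +40.
- gauge_arm (a joint): How far the sliding arm is lowered from the top of its travel, in m, 0 to 0.085; starts at 0 to 0.035. The arm is a grey casting that clasps the column and carries the dial at its -x end. It drags on the column and stays where it is left: about 7 N of push moves it down, 8 to 11 N while the foot is being pushed in.
- press_face (a point): Middle of the arm's free flat upper face between dial and clamp block (x +47, y 0): 34 mm wide, x +10 to +85. It is 202 mm above the bench less gauge_arm; 131 mm when the foot is 6 mm in on the block. Dial (56 mm across, x -14 to +10, face to -x) stands 20 mm above it, the plunger cap on the dial 30 to 42 mm, the clamp block (x +85 to +135) 10 mm.
- gauge_foot (a joint): How far the sprung foot is pushed up into the dial, in m: 0 hanging free, 0.012 at its stop. Spring 250 N/m, 1 N to start moving. The dial's needle turns clockwise once round over the 12 mm: straight up at 0, straight down at 6 mm. The small plunger cap on top of the dial rises by the same amount.
- foot_tip (a point): Centre of the foot's flat underside, a dark steel disc 18 mm across at x 0, y 0. Hanging free it is 81 mm lower than press_face; it starts 30 to 65 mm above the top of the block.
- block: Beech block 120 (its x) x 60 x 36 mm thick, about 0.2 kg, two small axle holes in each long side. Origin: centre of its underside. It lies loose on the gauge's plate, 50 to 85 mm short of the back fence, 14 to 40 mm off the side fence, up to 0.15 rad askew, its near end sometimes jutting past the plate. Home: origin at x -20, y 0, z 20, length along the gauge's x.
- goat: Standing goat of plywood, 120 mm long, 50 mm wide, 160 mm tall, on the bench beside the gauge. Origin on the bench between its feet. Bystander.
- mallet: Wooden mallet lying on the bench, 210 mm long, head 60 x 110 x 60 mm at its +x end. Origin on the bench, 70 mm from the middle of the head. Bystander.
- strip: Plywood strip 190 x 45 x 18 mm lying flat on the bench. Origin: centre of its underside. Bystander.
Things that resemble listed ones, but are neither listed nor needed, are in the scene too. Leave any pink or red look-alike of the block alone.

How it is judged:
By the outcome, as a careful person would: the job done as asked, in the order asked, and still so for the second after the job is handed in, with the robot touching nothing.
It also fails if it takes over 59 s, if anything falls off the work surface, if the arm or the gripper's body presses on something with over 40 N, if the wrist force passes 120 N, or if a joint passes its speed limit or range.

## Robot

A 6-joint arm with a two-finger parallel gripper is mounted at the origin on the work surface. World frame = base frame: x ahead of the robot, y to its left, z up, the work surface at z = 0. Lengths are in m, angles in rad, forces in N, time in s.
With the tool pointing down it reaches from about 0.275 to 0.825 m from the base axis. Payload 4.9 kg.
Tool frame: the origin (TCP) lies midway between the tips of the shut fingers; the grasp point (between the pads) lies 19 mm behind it (bot.grip_depth is the distance from the TCP to the grasp point, in m); z points along the fingers, y is the line along which they close (so a half turn about z gives the same grasp; the last joint's range is limited). The gripper opens to 85 mm and grips with 20 to 120 N. Pads are 22 mm wide; open, the fingers measure 114 mm over their backs; the gripper's body (76 mm by 85 mm) begins 54 mm behind the grasp point. The pads swing forward as they close: fully open they stand 13 mm farther back than shut.
Start: joints at [1.108, 0.326, -0.193, 1.052, 0, 1.437], TCP at [0.178, 0.521, 0.231] pointing down, gripper open.
Joint ranges: [-2.65, 2.65], [-0.97, 1.79], [-1.3, 1.35], [-1.93, 2.1], [-1.47, 1.37], [-3.14, 3.14]. Speed limits (rad/s): [2.57, 2.57, 3.14, 3.14, 3.14, 3.14].

## Interface

Orientations are given as a unit quaternion [w, x, y, z].
In Python, from cell import bot gives the robot as it stands. Calls block until the motion is done:
- bot.move_pose(position, orientation): joint-space move of the TCP to a pose.
- bot.move_linear(position, speed=0.15, rotation=None, until_force=None): straight line of the TCP; rotation=None keeps the orientation; speed is the mean speed in m/s. With until_force (N) it stops when the force on the tool has changed by that much, and returns True; else False.
- bot.goto_joints(angles): joint-space move.
- bot.set_gripper(opening, grasp_force=None): opening from 0.0 (shut) to 1.0 (fully open); grasp_force is the grip in N (None keeps the last); returns when the fingers have stopped.
- bot.wait(seconds).
- bot.solve_ik(position, orientation): joint angles nearest the present ones, or None.
- bot.camera(name): name is "scene" or "side" or "wrist"; returns the picture (400x640x3 uint8, red, green, blue); there is no depth.
- bot.calibration(name): a dict with "mtx" (3x3 intrinsics, pixels), "extrinsics" (4x4, takes a point from world to camera coordinates); the wrist camera has in their place "hand_eye" (4x4, takes a point from camera to tool coordinates, whose origin is the TCP and whose axes are the flange's). Camera axes: x right, y down, z forward; pixel columns grow to the right and rows downward; lengths in m; the calibration is good to about 2 mm. A picture is of the moment at which its call begins: read the wrist's pose just before it. calibration takes no time and is no camera call.
A pose or a line that the arm cannot do raises bot.PlanningError and nothing moves.
- bot.close_job(): hands the job in; it is judged then, once.
Trained networks look in the newest picture that a camera, given by its name, has taken for a name from the list of things; names that differ only in an ending like _2 or _b are one class to them, and where a whole thing is asked for, a point or a joint stands for the part that bears it (a point fixed in the world has none). Each returns a list of dicts, best first, with "confidence" (0 to 1); they miss things now and then, are a little off and sometimes report something else, mostly with a low value. They report only what shows in the picture. A call takes as long as a camera call. They do not tell look-alikes from the thing itself.
- bot.search_frame(camera, thing): "bbox" ([left, top, width, height] in pixels, round what is visible of it).
Readings, each from a call of its own:
- bot.read_clock(): time.
- bot.read_joint_positions(): joint angles.
- bot.read_joint_vel(): joint speeds.
- bot.read_joint_efforts(): joint torques, N m.
- bot.read_position(): TCP position.
- bot.read_tool_rot(): TCP orientation.
- bot.read_ft_force(): force on the tool from outside, world axes, zero at the start.
- bot.read_moment(): the same for the moment, N m.
- bot.read_gripper_width(): opening from 0.0 (shut) to 1.0 (fully open).
- bot.read_finger_force(): force on a finger pad.
Only numpy, scipy, OpenCV 4.12 (cv2) and the standard library are available. Lean on these libraries where they do the work, as an engineer would, in place of code of your own. Each camera call takes 0.05 s, during which the arm holds its last target. There are 200 camera calls.

## Working session

There is one attempt and no reset: what is moved stays moved. The work goes in short steps, each a Python script; the robot and the scene stay as the last script left them, time stands still between calls to the robot, and variables do not carry over. Pictures are saved under pics/ and viewed, at most 10 in all, crops included, and the job is handed in when it is done.

```bash
ls; mkdir -p pics
python3 - <<'E'
from cell import bot
import cv2,numpy as np
np.set_printoptions(precision=4,suppress=True)
for c in ("scene","side"):
    im=bot.camera(c); cv2.imwrite(f"pics/{c}0.png",im[:,:,::-1])
    k=bot.calibration(c); print(c,k["mtx"],k["extrinsics"])
    for t in ("gauge","gauge_arm","gauge_foot","block"):
        print(t,[(d["bbox"],round(d["confidence"],2)) for d in bot.search_frame(c,t)][:3])
print(bot.calibration("wrist"))
print(bot.read_tool_rot(),bot.read_clock())
E
```

```text
pics
scene [[386.4056   0.     323.0163]
 [  0.     386.4056 200.2505]
 [  0.       0.       1.    ]] [[-0.7232  0.6906 -0.0066  0.3876]
 [ 0.5599  0.5807 -0.591  -0.2366]
 [-0.4043 -0.4311 -0.8067  1.3877]
 [ 0.      0.      0.      1.    ]]
gauge []
gauge_arm [([248.2, 198.7, 56.3, 64.0], 0.69)]
gauge_foot [([291.6, 223.9, 1.9, 2.4], 0.59)]
block [([333.6, 325.0, 51.0, 31.2], 0.86), ([298.4, 202.6, 33.6, 44.5], 0.77), ([331.7, 162.3, 37.6, 34.2], 0.73)]
side [[507.4624   0.     322.0214]
 [  0.     507.4624 199.42  ]
 [  0.       0.       1.    ]] [[ 0.8393 -0.5434  0.0162 -0.4729]
 [-0.4081 -0.6493 -0.6418  0.312 ]
 [ 0.3592  0.532  -0.7667  1.2878]
 [ 0.      0.      0.      1.    ]]
gauge [([291.2, 136.0, 96.8, 119.7], 0.72)]
gauge_arm [([341.4, 146.3, 45.0, 50.4], 0.96)]
gauge_foot [([344.6, 168.8, 9.0, 23.9], 0.55)]
block [([291.7, 129.1, 39.4, 25.0], 0.89), ([241.8, 172.5, 42.2, 21.4], 0.75), ([305.7, 197.8, 37.9, 41.5], 0.66)]
{'mtx': array([[338.5671,   0.    , 320.2481],
       [  0.    , 338.5671, 193.641 ],
       [  0.    ,   0.    ,   1.    ]]), 'hand_eye': array([[ 0.0007, -0.9579, -0.2872,  0.0741],
       [ 1.    ,  0.0004,  0.001 ,  0.    ],
       [-0.0009, -0.2872,  0.9579, -0.1423],
       [ 0.    ,  0.    ,  0.    ,  1.    ]])}
[-0.      0.1637  0.9865 -0.    ] 0.5
```

Run:
```python
import cv2,numpy as np
a=cv2.imread("pics/scene0.png");b=cv2.imread("pics/side0.png")
A=cv2.resize(a[130:370,200:420],None,fx=2.5,fy=2.5,interpolation=cv2.INTER_CUBIC)[:600,:550]
cv2.imwrite("pics/sceneC.png",A)
B=cv2.resize(b[110:290,210:430],None,fx=3.3,fy=3.3,interpolation=cv2.INTER_CUBIC)
cv2.imwrite("pics/sideC.png",B)
```

```text
(no output)
```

View pics/sceneC.png

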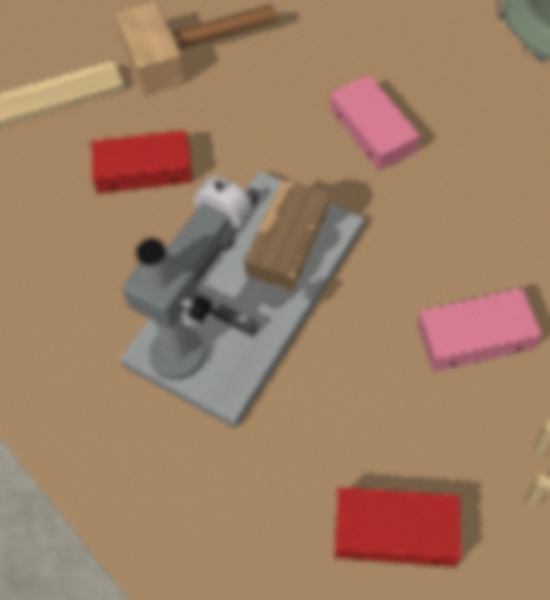

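View pics/sideC.png

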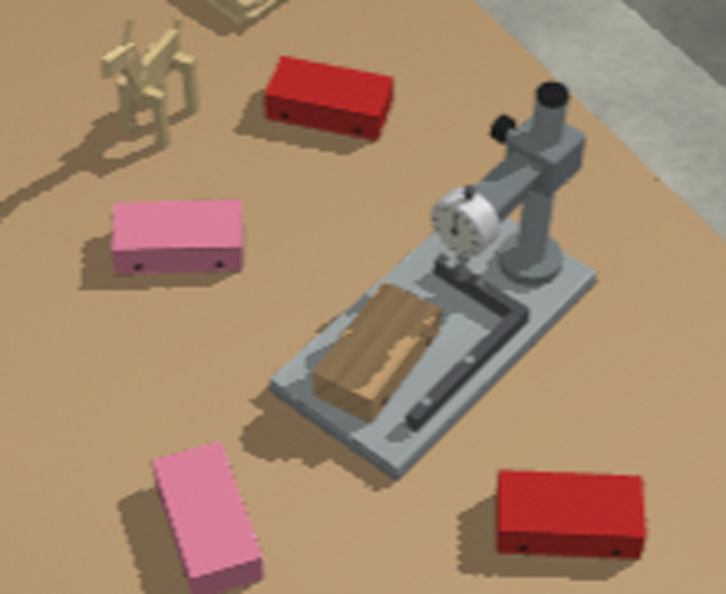

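Both views show the gauge with its column towards the robot side. Plate corners in the scene crop are (122,360), (236,420), (366,217) and (265,172). In the side crop they are (273,383), (400,466) and (597,275). The brown beech block lies on the plate near its far end. The red and pink blocks are decoys.

```bash
cat > h.py <<'E'
from cell import bot
import cv2,numpy as np
from scipy.optimize import least_squares
np.set_printoptions(precision=4,suppress=True)
def cam(c):
    k=bot.calibration(c); return k["mtx"],k["extrinsics"]
def proj(c,P):
    K,E=cam(c) if isinstance(c,str) else c
    p=(np.c_[np.atleast_2d(P),np.ones(len(np.atleast_2d(P)))]@E.T)[:,:3]@K.T
    return p[:,:2]/p[:,2:]
def tf(pose,P):
    x,y,a=pose; P=np.atleast_2d(P).astype(float); R=np.array([[np.cos(a),-np.sin(a)],[np.sin(a),np.cos(a)]])
    return np.c_[P[:,:2]@R.T+[x,y],P[:,2]]
def fit(obs,x0):  # obs: list of (cam, point, pixel)
    f=lambda q:np.concatenate([proj(c,tf(q,p))[0]-px for c,p,px in obs])
    r=least_squares(f,x0,loss="soft_l1"); return r.x,r.fun.reshape(-1,2)
BT=[(sx*.06,sy*.03,.056) for sx,sy in((-1,-1),(-1,1),(1,1),(1,-1))]
E
cat > a.py <<'E'
from h import *
S=lambda u,v:np.array([u/2.5+200,v/2.5+130]); D=lambda u,v:np.array([u/3.3+210,v/3.3+110])
g=[("scene",(.145,-.055,.02),S(122,358)),("scene",(.145,.095,.02),S(236,419)),("scene",(-.15,.095,.02),S(367,215)),("scene",(-.15,-.055,.02),S(265,171)),
("scene",(.11,0,.237),S(151,250)),("side",(.11,0,.237),D(552,95)),
("side",(-.15,.095,.02),D(273,383)),("side",(-.15,-.055,.02),D(400,467)),("side",(.145,-.055,.02),D(597,275))]
best=min((fit(g,(.5,.1,a)) for a in(0,1.5,3,-1.5)),key=lambda r:abs(r[1]).sum())
G=best[0];print("G",G);print(best[1])
b=[("side",(-.06,.03,.056),D(315,376)),("side",(-.06,-.03,.056),D(368,404)),("side",(.06,.03,.056),D(390,285)),("side",(.06,-.03,.056),D(441,317)),
("scene",(.06,-.03,.056),S(250,266-28)),("scene",(.06,.03,.056),S(295,280)),("scene",(-.06,.03,.056),S(330,190)),("scene",(-.06,-.03,.056),S(288,180))]
B,r=fit(b,tuple(tf(G,(-.09,.02,0))[0,:2])+(G[2],));print("B",B);print(r)
c,s=np.cos(G[2]),np.sin(G[2]);d=B[:2]-G[:2];print("B in G",c*d[0]+s*d[1],-s*d[0]+c*d[1],B[2]-G[2], np.hypot(*G[:2]))
E
python3 a.py
```

```text
Traceback (most recent call last):
  File "a.py", line 6, in <module>
    best=min((fit(g,(.5,.1,a)) for a in(0,1.5,3,-1.5)),key=lambda r:abs(r[1]).sum())
  File "a.py", line 6, in <genexpr>
    best=min((fit(g,(.5,.1,a)) for a in(0,1.5,3,-1.5)),key=lambda r:abs(r[1]).sum())
              ~~~^^^^^^^^^^^^^
  File "h.py", line 16, in fit
    r=least_squares(f,x0,loss="soft_l1"); return r.x,r.fun.reshape(-1,2)
  File "h.py", line 15, in <lambda>
    f=lambda q:np.concatenate([proj(c,tf(q,p))[0]-px for c,p,px in obs])
                               ~~~~^^^^^^^^^^^
  File "h.py", line 8, in proj
    K,E=cam(c) if isinstance(c,str) else c
        ~~~^^^
  File "h.py", line 6, in cam
    k=bot.calibration(c); return k["mtx"],k["extrinsics"]
ValueError: time passes only in moves, steps and waits
```

```bash
sed -i 's/^def cam(c):/import functools\n@functools.cache\ndef cam(c):/' h.py; python3 a.py 2>&1 | tail -25
```

```text
G [ 0.6536 -0.002   0.3001]
[[-1.3152 -0.2675]
 [ 0.1286  0.927 ]
 [-0.6106  0.0723]
 [-2.8051 -1.6842]
 [ 0.2253 -0.7079]
 [-0.2811 -1.0363]
 [-2.4804 -1.236 ]
 [-0.8745  1.3915]
 [ 0.2994 -1.4516]]
B [0.5707 0.0034 0.4186]
[[-2.1803 -0.962 ]
 [-0.4084  0.1319]
 [-1.8421 -0.3617]
 [ 0.0648 -1.2779]
 [-3.2218  6.2696]
 [-1.5313 -3.5686]
 [ 0.3561 -0.2791]
 [-1.6055 -2.4534]]
B in G -0.07761247229251286 0.02970804878109602 0.1184624492026018 0.653634606718671
```

```bash
cat >> h.py <<'E'
G=np.array([0.6536,-0.002,0.3001])
def q(a): return [0,np.cos(a/2),np.sin(a/2),0]
def gp(x,y,z): return tf(G,(x,y,z))[0].tolist()
def wristcam():
    from scipy.spatial.transform import Rotation as R
    p=bot.read_position(); w=bot.read_tool_rot(); k=bot.calibration("wrist"); T=np.eye(4)
    T[:3,:3]=R.from_quat([w[1],w[2],w[3],w[0]]).as_matrix(); T[:3,3]=p
    im=bot.camera("wrist"); return im,(k["mtx"],np.linalg.inv(T@k["hand_eye"]))
E
python3 - <<'E'
from h import *
for a in (0,np.pi/2,np.pi,-np.pi/2):
    print(a,[None if (s:=bot.solve_ik(gp(*p),q(G[2]+a))) is None else np.array(s) for p in((-.16,.03,.3),(-.09,.10,.033),(-.17,0,.033),(.035,0,.14),(.035,0,.25))])
bot.set_gripper(0.0)
bot.move_pose(gp(-.16,.03,.30),q(G[2]+0))
im,C=wristcam(); cv2.imwrite("pics/w1.png",im[:,:,::-1]); np.savez("w1.npz",K=C[0],E=C[1])
for t in("block","gauge_arm","gauge"): print(t,[(d["bbox"],round(d["confidence"],2)) for d in bot.search_frame("wrist",t)][:3])
print(bot.read_clock(),bot.read_joint_positions())
E
```

```text
0 [array([-0.192 ,  0.18  , -0.2102,  1.1806,  0.    ,  2.6495]), array([-0.0124,  0.5266, -0.4563,  0.588 ,  0.    ,  2.8291]), array([-0.2555,  0.4593, -0.5842,  0.5273,  0.    ,  2.586 ]), array([-0.0952,  0.6441,  0.0846,  1.0112,  0.    ,  2.7463]), array([-0.0952,  0.5839,  0.2614,  1.2482,  0.    ,  2.7463])]
1.5707963267948966 [array([-0.192 ,  0.18  , -0.2102,  1.1806,  0.    ,  1.0787]), array([-0.0124,  0.5266, -0.4563,  0.588 ,  0.    ,  1.2583]), array([-0.2555,  0.4593, -0.5842,  0.5273,  0.    ,  1.0152]), array([-0.0952,  0.6441,  0.0846,  1.0112,  0.    ,  1.1755]), array([-0.0952,  0.5839,  0.2614,  1.2482,  0.    ,  1.1755])]
3.141592653589793 [array([-0.192 ,  0.18  , -0.2102,  1.1806,  0.    , -0.4921]), array([-0.0124,  0.5266, -0.4563,  0.588 ,  0.    , -0.3125]), array([-0.2555,  0.4593, -0.5842,  0.5273,  0.    , -0.5556]), array([-0.0952,  0.6441,  0.0846,  1.0112,  0.    , -0.3953]), array([-0.0952,  0.5839,  0.2614,  1.2482,  0.    , -0.3953])]
-1.5707963267948966 [array([-0.192 ,  0.18  , -0.2102,  1.1806,  0.    , -2.0629]), array([-0.0124,  0.5266, -0.4563,  0.588 ,  0.    , -1.8833]), array([-0.2555,  0.4593, -0.5842,  0.5273,  0.    , -2.1264]), array([-0.0952,  0.6441,  0.0846,  1.0112,  0.    , -1.9661]), array([-0.0952,  0.5839,  0.2614,  1.2482,  0.    , -1.9661])]
block [([445.2, 37.2, 124.2, 112.2], 0.89), ([57.9, 26.9, 119.2, 108.0], 0.87), ([284.8, 13.1, 70.4, 121.9], 0.73)]
gauge_arm []
gauge [([263.1, 0.0, 133.3, 148.5], 0.7)]
3.7167 [-0.1908  0.1801 -0.2103  1.1806  0.0001  2.6495]
```

View pics/w1.png

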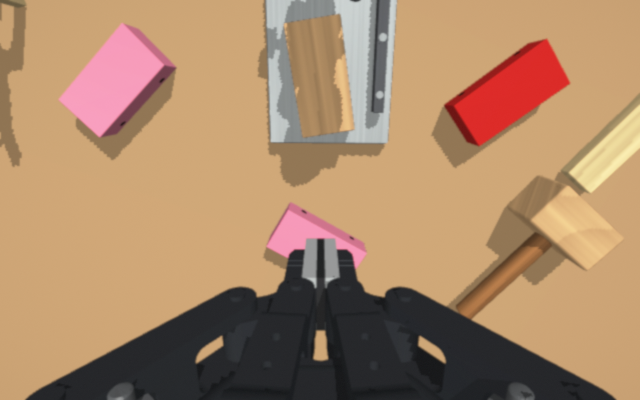

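The wrist picture shows the plate's near corners at about (270,142) and (387,142), and the block's top corners at about (303,136), (353,129), (337,14) and (285,20). The side fence's near end is at (375,112), and a pink decoy lies near (315,235). I'll refine both poses from these.

```bash
cat > b.py <<'E'
import runpy,io,contextlib
from h import *
with contextlib.redirect_stdout(io.StringIO()): ns=runpy.run_path("a.py")
z=np.load("w1.npz");W=(z["K"],z["E"]); A=np.array
g=ns["g"]+3*[(W,(-.15,.095,.02),A([270,142.5])),(W,(-.15,-.055,.02),A([387,142.5])),(W,(-.11,-.03,.04),A([373,112])),(W,(-.11,-.042,.04),A([384,112]))]
G,r=fit(g,ns["G"]);print("G",G);print(r[-4:])
for nm,gg in(("wristonly",g[-4:]),): print(nm,fit(gg,G))
b=[(W,(-.06,.03,.056),A([303,136.5])),(W,(-.06,-.03,.056),A([354,129])),(W,(.06,-.03,.056),A([338,14])),(W,(.06,.03,.056),A([284.5,20]))]
B,r=fit(b,ns["B"]);print("B",B);print(r)
c,s=np.cos(G[2]),np.sin(G[2]);d=B[:2]-G[:2];print("B in G",c*d[0]+s*d[1],-s*d[0]+c*d[1],B[2]-G[2])
E
python3 b.py
```

```text
G [ 0.655  -0.0014  0.2967]
[[-1.1386  0.573 ]
 [ 2.2124  1.2584]
 [ 0.1612 -0.4612]
 [-0.4594 -0.4014]]
wristonly (array([ 0.6553, -0.002 ,  0.2919]), array([[-1.2315,  0.0982],
       [ 2.1299,  1.3552],
       [ 0.2432, -0.458 ],
       [-0.3805, -0.3477]]))
B [0.5756 0.0067 0.4437]
[[-1.1738  0.1898]
 [ 0.4434  0.1402]
 [ 3.3048 -2.1347]
 [-0.8381  0.9799]]
B in G -0.07361681616948994 0.030995406558527054 0.14698813651368825
```

```bash
sed -i 's/^G=.*/G=np.array([0.655,-0.0016,0.2955])/' h.py
python3 - <<'E'
from h import *
def gin():
    p=bot.read_position();c,s=np.cos(G[2]),np.sin(G[2]);d=np.array(p[:2])-G[:2]
    return np.array([c*d[0]+s*d[1],-s*d[0]+c*d[1],p[2]])
bot.move_pose(gp(-.074,.12,.20),q(G[2]+np.pi))
bot.move_linear(gp(-.074,.105,.033),.15)
print(bot.read_ft_force())
print("y",bot.move_linear(gp(-.074,.025,.033),.04,until_force=10),gin(),bot.read_ft_force())
bot.move_linear(gp(-.074,.07,.033),.15)
bot.move_linear(gp(-.074,.09,.10),.2)
bot.move_linear(gp(-.178,0,.10),.2)
bot.move_linear(gp(-.178,0,.033),.15)
print("x",bot.move_linear(gp(-.07,0,.033),.04,until_force=10),gin(),bot.read_ft_force())
bot.move_linear(gp(-.12,0,.033),.15)
bot.move_linear(gp(-.15,.0,.12),.2)
print(bot.read_clock())
im=bot.camera("side");cv2.imwrite("pics/side1.png",cv2.resize(im[110:260,270:430],None,fx=3.7,fy=3.7,interpolation=cv2.INTER_CUBIC)[:,:,::-1])
E
```

```text
[-1.004   0.0655  0.3848]
y True [-0.0727  0.0433  0.033 ] [-0.1706  1.6276  0.7594]
x True [-0.0917  0.0004  0.0323] [-1.3462  0.2254  0.4016]
14.0333
```

View pics/side1.png

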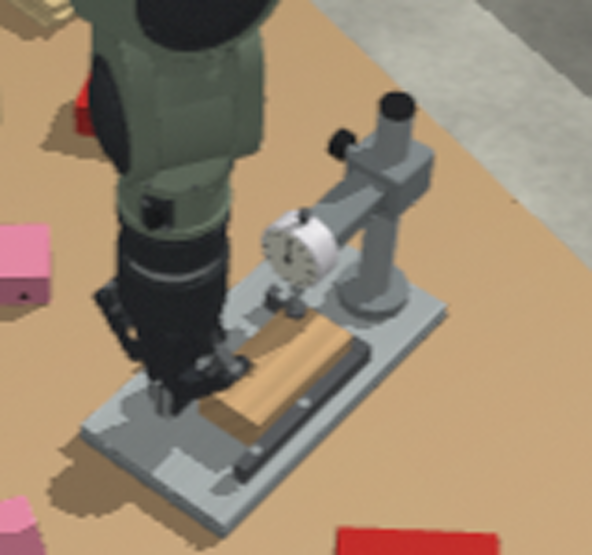

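Both stops agree with a flush fit: the +y face is at about 29 mm and the near end at about -81 mm. The side view shows the block against both fences. I'll re-seat it lightly, then press down to just short of the target.

```bash
cat >> h.py <<'E'
def gin():
    p=bot.read_position();c,s=np.cos(G[2]),np.sin(G[2]);d=np.array(p[:2])-G[:2]
    return np.array([c*d[0]+s*d[1],-s*d[0]+c*d[1],p[2]])
E
python3 - <<'E'
from h import *
bot.move_linear(gp(-.12,.09,.10),.2)
bot.move_linear(gp(-.066,.08,.033),.15)
print("y",bot.move_linear(gp(-.066,.03,.033),.03,until_force=12),gin())
bot.move_linear(gp(-.068,.075,.033),.15)
bot.move_linear(gp(-.13,.05,.10),.2)
bot.move_linear(gp(-.13,0,.033),.2)
print("x",bot.move_linear(gp(-.07,0,.033),.03,until_force=12),gin())
bot.move_linear(gp(-.11,0,.033),.15)
bot.move_linear(gp(-.15,.0,.27),.25)
bot.move_linear(gp(.036,0,.27),.25)
bot.move_linear(gp(.036,0,.215),.15)
print("touch",bot.move_linear(gp(.036,0,.15),.03,until_force=3),gin(),bot.read_ft_force())
bot.move_linear(gp(.036,0,.142),.04)
print(gin(),bot.read_ft_force())
print("p",bot.move_linear(gp(.036,0,.134),.02,until_force=14),gin(),bot.read_ft_force(),bot.read_clock())
im=bot.camera("side");cv2.imwrite("pics/side2.png",cv2.resize(im[130:230,290:410],None,fx=5,fy=5,interpolation=cv2.INTER_CUBIC)[:,:,::-1])
E
```

```text
y True [-0.0663  0.0435  0.0326]
x True [-0.0918  0.0004  0.0322]
touch True [0.0358 0.0001 0.1754] [0.9342 0.5173 1.255 ]
[0.0357 0.0001 0.1424] [-1.4421  0.5002  5.6069]
p False [0.0358 0.     0.1345] [-2.6011 -0.8284  5.138 ] 25.0917
```

View pics/side2.png

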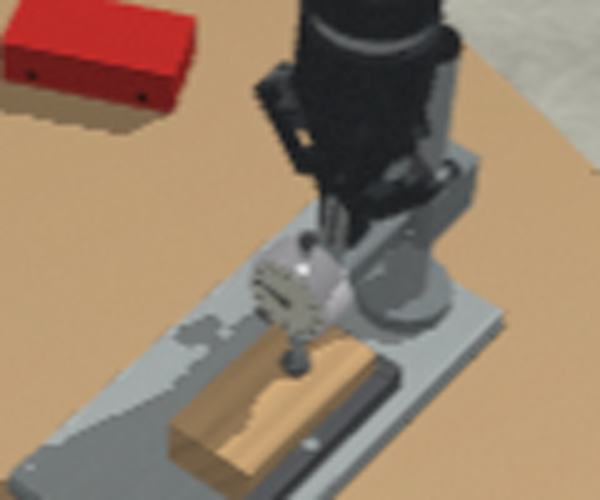

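Run:
```python
from h import *
bot.move_linear(gp(.036,0,.16),.15)
im=bot.camera("side"); x0,y0=325,165
z=.1345-.008
P=[gp(-.014,0,z),gp(-.014,0,z+.02),gp(-.014,-.02,z),gp(-.014,0,z-.02),gp(-.014,.02,z)]
u=proj("side",P)
A=cv2.resize(im[y0:y0+50,x0:x0+50],None,fx=11,fy=11,interpolation=cv2.INTER_CUBIC)[:,:,::-1].copy()
print((u-[x0,y0])*11)
for k,p in enumerate(u): cv2.circle(A,tuple(int(v) for v in (p-[x0,y0]+.5)*11),4,(0,0,255) if k==1 else (255,0,0),-1)
cv2.imwrite("pics/dial1.png",A)
```

```text
[[245.4633 271.1799]
 [249.7899 218.9345]
 [307.5678 310.3361]
 [241.2293 322.3075]
 [184.0631 232.4677]]
```

View pics/dial1.png

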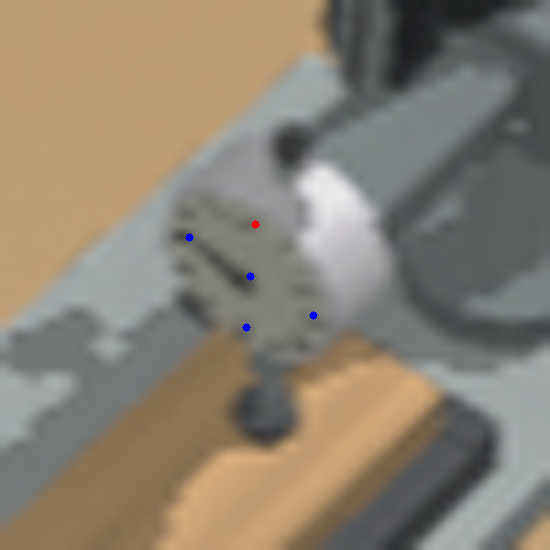

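```bash
cat > look.py <<'E'
from h import *
from scipy.spatial.transform import Rotation as R
def look(name,dist=.22,es=(35,40,45,50,30)):
    cg,sg=np.cos(G[2]),np.sin(G[2]); Z=R.from_euler("z",G[2]).as_matrix()
    he=bot.calibration("wrist")["hand_eye"]
    for e in es:
        p=np.radians(e+16.7); z=np.array([np.cos(p),0,-np.sin(p)]); x=np.array([-np.sin(p),0,-np.cos(p)])
        M=Z@np.c_[x,np.cross(z,x),z]; er=np.radians(e)
        camp=np.array(gp(-.014-dist*np.cos(er),0,.127+dist*np.sin(er)+.03))
        tcp=camp-M@he[:3,3]; w=R.from_matrix(M).as_quat(); w=[w[3],*w[:3]]
        if bot.solve_ik(tcp.tolist(),w) is None: continue
        try: bot.move_pose(tcp.tolist(),w)
        except bot.PlanningError: continue
        im,C=wristcam(); print("e",e,gin(),proj(C,[gp(-.014,0,.127)]))
        u=proj(C,[gp(-.014,0,.127)])[0].astype(int); c=im[max(u[1]-100,0):u[1]+100,u[0]-100:u[0]+100][::-1,::-1]
        cv2.imwrite(name,cv2.resize(c,None,fx=3,fy=3,interpolation=cv2.INTER_CUBIC)[:,:,::-1]); return
    print("no pose")
E
python3 - <<'E'
from look import *
bot.move_linear(gp(.036,0,.27),.25)
bot.move_linear(gp(-.06,0,.27),.25)
look("pics/dial2.png"); print(bot.read_clock())
E
```

```text
e 35 [-0.0467 -0.0012  0.218 ] [[320.7231 156.8532]]
27.7
```

View pics/dial2.png

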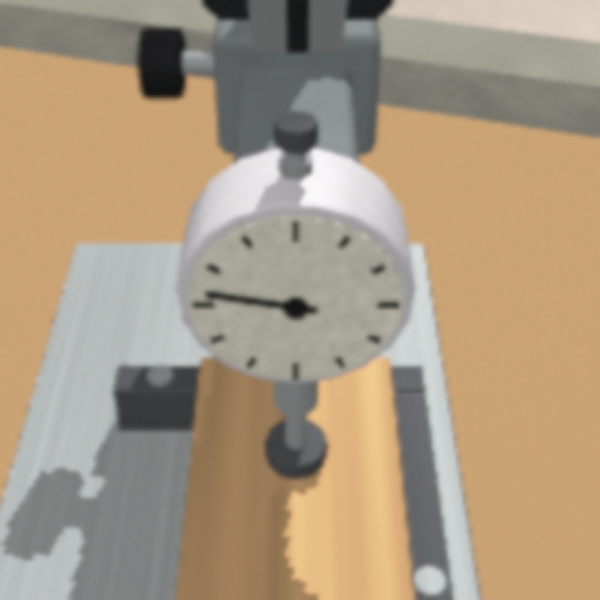

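The needle is at about 9.3 o'clock, so the foot is 9.3 mm in: about 3.3 mm too far but short of the stop. The block is flush with the side fence. I'll grip the casting's sides and raise it by 3.3 mm.

Run:
```python
from look import *
bot.move_linear(gp(-.06,0,.27),.25,rotation=q(G[2]+np.pi))
bot.set_gripper(0.75)
bot.move_linear(gp(.042,0,.27),.25)
bot.move_linear(gp(.042,0,.16),.2)
print(bot.move_linear(gp(.042,0,.122),.06,until_force=6),gin())
bot.set_gripper(0.0,25)
p=np.array(bot.read_position());print(gin(),bot.read_gripper_width(),bot.read_finger_force(),bot.read_ft_force())
t=gin(); bot.move_linear([p[0],p[1],p[2]+.0033],.01); bot.wait(.3)
print(gin()-t,bot.read_ft_force())
bot.set_gripper(0.75)
bot.move_linear(gp(.042,0,.27),.2)
bot.move_linear(gp(-.06,0,.27),.25)
bot.set_gripper(0.0)
look("pics/dial3.png"); print(bot.read_clock())
```

```text
False [ 0.0421 -0.0001  0.122 ]
[ 0.0423 -0.0007  0.1227] 0.3884862172950866 28.479202687740326 [ 0.3557 -2.9796  1.894 ]
[-0.0001  0.      0.0006] [  5.8117  -0.6763 -12.8017]
e 35 [-0.0469 -0.0013  0.2184] [[320.9394 156.5676]]
36.2
```

View pics/dial3.png

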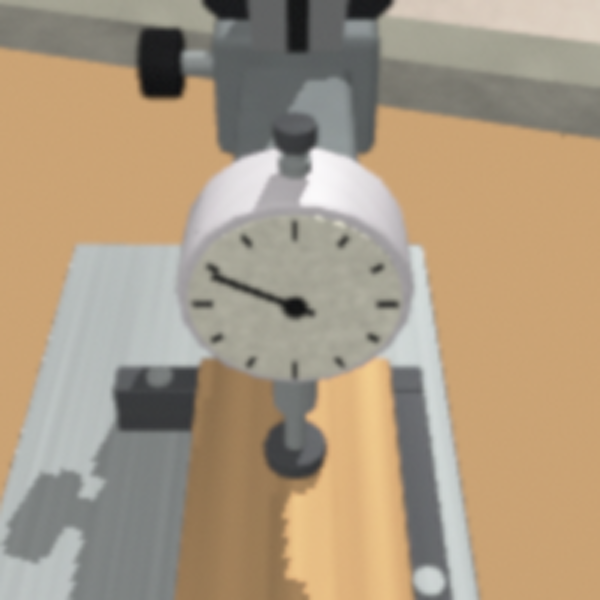

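Closing the pads pushed the arm down slightly, to about 9.8 mm. The lift was then taken up by the robot's compliance: TCP rose only 0.6 mm at 12.8 N. I'll read the needle numerically so I can close the loop on it.

```bash
cat > needle.py <<'E'
from look import *
ds=np.arange(0,12,.05); rs=np.linspace(.006,.018,25)
def needle(im,C):
    g=cv2.cvtColor(im,cv2.COLOR_RGB2GRAY).astype(np.float32); s=[]
    th=ds*np.pi/6
    best=(1e9,)
    for oz in np.arange(-.003,.0031,.001):
      for oy in np.arange(-.003,.0031,.001):
        P=np.array([gp(-.014,oy-r*np.sin(t),.129-d+0*r+oz+r*np.cos(t)) if 0 else (-.014,oy-r*np.sin(t),.129-d/1000+oz+r*np.cos(t)) for d,t in zip(ds,th) for r in rs])
        u=proj(C,tf(G,P)).astype(np.float32)
        v=cv2.remap(g,u[:,0].reshape(len(ds),-1),u[:,1].reshape(len(ds),-1),cv2.INTER_LINEAR).mean(1)
        k=v.argmin()
        if v[k]<best[0]: best=(v[k],ds[k],oz,oy,np.median(v))
    return best
E
python3 - <<'E'
from needle import *
im,C=wristcam(); print("wrist",needle(im,C))
im=bot.camera("side"); print("side",needle(im,cam("side")))
print(bot.read_clock())
E
```

```text
wrist (np.float32(63.354923), np.float64(9.9), np.float64(0.003), np.float64(-0.003), np.float32(161.98679))
side (np.float32(94.00938), np.float64(10.65), np.float64(-0.003), np.float64(-0.003), np.float32(124.10184))
36.3
```

```bash
cat > needle.py <<'E'
from look import *
ds=np.arange(0,12,.05); rs=np.linspace(.002,.017,25)
def prof(im,C,oy,oz):
    g=cv2.cvtColor(im,cv2.COLOR_RGB2GRAY).astype(np.float32)
    P=np.array([(-.014,oy-r*np.sin(d*np.pi/6),.129-d/1000+oz+r*np.cos(d*np.pi/6)) for d in ds for r in rs])
    u=proj(C,tf(G,P)).astype(np.float32).reshape(len(ds),-1,2)
    return cv2.remap(g,u[...,0],u[...,1],cv2.INTER_LINEAR).mean(1)
def needle(off): 
    v=prof(bot.camera("side"),cam("side"),*off); return ds[v.argmin()],v.min(),np.median(v)
E
python3 - <<'E'
from needle import *
im=bot.camera("side"); k=np.argmin(abs(ds-9.85)); L=[]
for oy in np.arange(-.004,.0041,.0005):
  for oz in np.arange(-.004,.0041,.0005):
    v=prof(im,cam("side"),oy,oz); L.append((v[k],oy,oz,ds[v.argmin()],v.min()))
L.sort(); print(np.array(L[:10]))
good=[l for l in L if abs(l[3]-9.85)<.15]; print(len(good),np.array(good[:5]))
u=proj("side",tf(G,[(-.014,L[0][1],.129-.00985+L[0][2])]));print(u)
cv2.imwrite("pics/s_raw.png",im[:,:,::-1])
c=u[0].astype(int); print(cv2.cvtColor(im,cv2.COLOR_RGB2GRAY)[c[1]-9:c[1]+8,c[0]-9:c[0]+9])
E
```

```text
[[95.072  -0.0025  0.0015  9.9    94.999 ]
 [95.1248 -0.002   0.002   9.85   95.1248]
 [95.2112 -0.0025  0.002   9.85   95.2112]
 [95.2414 -0.002   0.0015  9.95   94.8269]
 [95.2953 -0.0015  0.002   9.95   95.1011]
 [95.3382 -0.003   0.0015  9.85   95.3382]
 [95.4463 -0.003   0.001   9.95   95.2995]
 [95.4681 -0.002   0.0025  9.8    95.3898]
 [95.4795 -0.0025  0.001  10.     94.9743]
 [95.5098 -0.003   0.002   9.8    95.4809]]
47 [[95.072  -0.0025  0.0015  9.9    94.999 ]
 [95.1248 -0.002   0.002   9.85   95.1248]
 [95.2112 -0.0025  0.002   9.85   95.2112]
 [95.2414 -0.002   0.0015  9.95   94.8269]
 [95.2953 -0.0015  0.002   9.95   95.1011]]
[[347.9013 191.4649]]
[[163 163 155 137 110  73  49  47  59 120 157 161 196 222 226 230 232 233]
 [164 160 141 125 130 114  86  77  86 129 190 220 224 226 227 229 230 228]
 [164 161 144 108 107 129 119 116 117 129 143 168 212 223 224 226 224 219]
 [166 157 137 107  91 115 128 128 118 105 132 148 168 211 222 220 216 209]
 [167 154 119  95  96  92 115 128 128 129 128 128 134 155 191 211 206 201]
 [165 152 134 130 131 112  93 115 129 128 129 118 130 145 169 199 196 191]
 [164 165 149 128 128 130 111 107 125 127 128 129 129 133 141 170 189 185]
 [164 163 146 115 118 129 129 107  89 113 127 130 129 128 127 138 166 178]
 [165 164 161 145 128 130 129 109  69  79 117 130 129 129 117 116 154 172]
 [164 163 148 112 107 126 128 129 118  95 109 129 130 131 118 115 134 154]
 [161 158 135  82  72  94 116 129 131 130 129 129 129 130 130 129 133 145]
 [140 116 118 106  77  73 111 128 128 129 131 130 129 129 119 121 131 134]
 [117 118 119 120 111  90 100 122 116 115 130 131 130 129 119 106 113 125]
 [119 120 119 119 118 117 115 117 103 106 129 128 128 118 117 129 124 116]
 [121 120 120 119 118 115 113 113 115 118 122 109 108 118 107 114 120 119]
 [120 119 119 118 116 113 113 115 118 109  93 102 114 120 121 115 117 124]
 [121 119 118 116 113 113 116 119 121 110  93  93  93  95 108 119 127 129]]
```

Run:
```python
from needle import *
off=(-.0023,.0017)
bot.move_linear(gp(-.06,0,.27),.25,rotation=q(G[2]+np.pi))
bot.set_gripper(0.47)
bot.move_linear(gp(.042,-.0007,.27),.25)
bot.move_linear(gp(.042,-.0007,.15),.25)
print(bot.move_linear(gp(.042,-.0007,.122),.08,until_force=5),gin(),needle(off))
bot.set_gripper(0.0,30)
p=np.array(bot.read_position()); print(gin(),needle(off),bot.read_ft_force())
c=p[2]+.002
for i in range(14):
    bot.move_linear([p[0],p[1],c],.03)
    n=needle(off); print(round(c-p[2],4),round(bot.read_position()[2]-p[2],4),n,np.array(bot.read_ft_force())[2])
    if n[0]<=6.3: break
    c+=.001 if n[0]<8 else .0015
print(bot.read_clock())
```

```text
False [ 0.0418 -0.0006  0.1217] (np.float64(9.950000000000001), np.float32(94.63676), np.float32(124.023026))
[ 0.0423 -0.0008  0.1225] (np.float64(9.8), np.float32(97.65699), np.float32(125.31314)) [0.3004 0.497  0.4357]
0.002 0.0009 (np.float64(10.350000000000001), np.float32(95.04055), np.float32(123.21239)) -11.890325710194954
0.0035 0.0021 (np.float64(11.05), np.float32(98.63215), np.float32(124.41531)) -13.093278934140367
0.005 0.0033 (np.float64(11.100000000000001), np.float32(92.6618), np.float32(125.04515)) -15.18707167577782
0.0065 0.0047 (np.float64(11.0), np.float32(96.4209), np.float32(125.06265)) -16.29973904244006
0.008 0.0061 (np.float64(11.05), np.float32(100.84453), np.float32(124.485916)) -15.57172005644283
0.0095 0.0076 (np.float64(11.350000000000001), np.float32(99.45129), np.float32(123.16258)) -15.71050396766567
0.011 0.0091 (np.float64(11.05), np.float32(103.96461), np.float32(124.2984)) -15.894208722426484
0.0125 0.0106 (np.float64(11.25), np.float32(108.75512), np.float32(123.21486)) -15.40550136548778
0.014 0.0121 (np.float64(7.1000000000000005), np.float32(97.18606), np.float32(121.00824)) -15.746623841964627
0.015 0.013 (np.float64(7.15), np.float32(94.59102), np.float32(120.63002)) -16.223070540295904
0.016 0.014 (np.float64(7.2), np.float32(95.076096), np.float32(121.546326)) -15.611640524235764
0.017 0.015 (np.float64(7.2), np.float32(87.885666), np.float32(119.987755)) -15.550557254709398
0.018 0.016 (np.float64(7.25), np.float32(81.95301), np.float32(120.02022)) -16.092780378101825
0.019 0.0169 (np.float64(7.25), np.float32(81.14047), np.float32(118.371155)) -16.02758962838479
44.1417
```

The readings rose while the arm was lifted, so the needle runs the other way as seen here. A needle at 9.3 o'clock means the foot was 2.7 mm in, which matches the press-face height of 134.5 mm. So it was never over-pressed. The target of 131 mm with the needle straight down is unaffected, so I'll press down again to it.

Run:
```python
from needle import *
off=(-.0023,.0017)
def n2():
    im=bot.camera("side"); g=cv2.cvtColor(im,cv2.COLOR_RGB2GRAY).astype(np.float32)
    P=np.array([(-.014,off[0]+r*np.sin(d*np.pi/6),.129-d/1000+off[1]-.0076+.0000+r*np.cos(d*np.pi/6)+.0) for d in ds for r in rs])
    # offsets were fitted with the centre at .129-.00985+oz when d really was 2.15: re-base to that
    P[:,2]+= .129-.00985-(.129-.0076-.00215)
    u=proj("side",tf(G,P)).astype(np.float32).reshape(len(ds),-1,2)
    v=cv2.remap(g,u[...,0],u[...,1],cv2.INTER_LINEAR).mean(1); return ds[v.argmin()],v.min(),np.median(v)
bot.set_gripper(0.6)
bot.move_linear(gp(.042,0,.175),.2)
bot.set_gripper(0.0)
bot.move_linear(gp(.038,0,.155),.15)
bot.move_linear(gp(.038,0,.1340),.04)
print(gin(),n2(),bot.read_ft_force())
c=.1340
for i in range(8):
    c-=.0007; bot.move_linear(gp(.038,0,c),.02); z=gin()[2]; n=n2(); print(round(c,4),z,n)
    if z<=.1311: break
print(bot.read_clock())
bot.move_linear(gp(.038,0,.27),.25)
bot.move_linear(gp(-.06,0,.27),.25)
print(n2())
look("pics/dial4.png"); print(bot.read_clock())
```

```text
[ 0.0391 -0.0004  0.1352] (np.float64(2.0), np.float32(86.69902), np.float32(120.93719)) [1.4546 0.3355 5.7963]
0.1333 0.13483784687913347 (np.float64(2.2), np.float32(96.882614), np.float32(121.03627))
0.1326 0.13430734357965748 (np.float64(2.5500000000000003), np.float32(86.7182), np.float32(121.60884))
0.1319 0.13364000987062 (np.float64(2.95), np.float32(88.158356), np.float32(122.67244))
0.1312 0.13300715650420172 (np.float64(3.4000000000000004), np.float32(83.0234), np.float32(123.29307))
0.1305 0.13232986483697626 (np.float64(3.7), np.float32(94.70406), np.float32(123.854805))
0.1298 0.131688031169495 (np.float64(3.25), np.float32(101.42293), np.float32(123.711136))
0.1291 0.1310259449109194 (np.float64(3.6), np.float32(102.05684), np.float32(123.19217))
48.425
(np.float64(3.6), np.float32(101.12465), np.float32(121.52959))
e 35 [-0.0466 -0.0013  0.2181] [[320.7824 156.7623]]
50.7667
```

View pics/dial4.png

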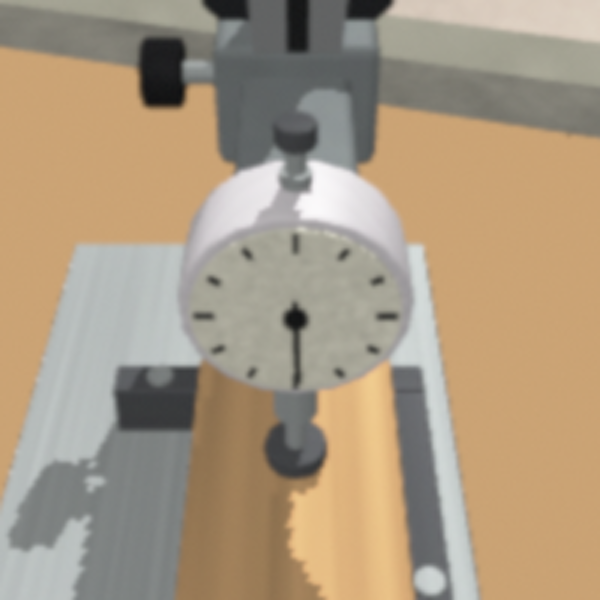

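The needle points straight down, the foot stands on the block, and the block is flush with the fences. I'm handing in.

```bash
python3 -c "
from cell import bot
print(bot.close_job())"
```

```text
the job is handed in; nothing more can be done
None
```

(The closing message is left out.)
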